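Free the seized bolt of the sample box

TASK

Buffer spills have rusted the slide bolt on the large, low sample box on the lab bench. Work it with short back-and-forth strokes, from stop to stop, until it comes loose, draw it fully out of its keeper and let go of it. Leave the bolt with the round knob on the smaller, taller box as it is.

Things in the scene. Friction and masses are not known exactly. Their poses are not given: they have to be found in the camera images.
- sample_box: Large low grey steel box, 200 (x) x 260 (y) x 90 mm high, fixed. Origin: centre of its underside; z up. Along its top (y axis) lies a rusted bolt, a 12 mm dark rod through three bridges 22 mm high, 12 mm long, 42 mm wide, at y -92 (keeper, past the lid's seam), -56 and 58 mm. The bolt is drawn along +y, away from the keeper.
- bolt_handle (a point): Centre of the flat upright handle of the rusted bolt; moves with it, axes of the sample box. A dark steel block 12 mm along y (the way it slides) x 30 mm along x x 32 mm high on a 10 mm stalk. This point is 53 mm above the box's top (143 mm above the bench); the block spans 35 to 67 mm above that top. Bolt fully home: x 0, y -30 mm in the box's frame.
- seized_bolt (a joint): Bolt travel, m: 0 home, 0.060 fully drawn; starts near 0.0077, stays where left, drag 5 N. Until freed it stops dead on rust at 0.015 to 0.019 going out, and at 0 going back (about 15 N shows the stop; pulling harder does not help). Each stroke out to that stop and back to 0 (within 2 mm) loosens it, the next stop lying 1 mm farther; after 1 to 3 stops the next outward stroke runs to 0.060.
- knob_top (a point): Top of the round knob, 24 mm wide, on the bolt of the other, smaller and taller grey steel box (130 x 180 x 110 mm high); 156 mm above the bench. Not to be moved.

How it is judged:
At the end, for the whole second after the job is handed in: The rusted bolt is drawn at least 48 mm of its 60 mm, at rest and let go, and the round-knobbed bolt was never shifted by more than 6 mm (value of joint seized_bolt above 0.048 m and velocity of joint seized_bolt between -0.01 and 0.01 m/s); the robot touches nothing.
It fails at once if the round-knobbed bolt of the small box is shifted by more than 6 mm (distance of knob_top from where it was at the start of the episode above 0.006 m).
It also fails if it takes over 45 s, if anything falls off the work surface, if the arm or the gripper's body presses on something with over 40 N, if the wrist force passes 120 N, or if a joint passes its speed limit or range.

ROBOT

A 6-joint arm with a two-finger parallel gripper is mounted at the origin on the work surface. World frame = base frame: x ahead of the robot, y to its left, z up, the work surface at z = 0. Lengths are in m, angles in rad, forces in N, time in s.
With the tool pointing down it reaches from about 0.25 to 0.725 m from the base axis. Payload 4 kg.
Tool frame: the origin (TCP) lies where the fingers leave the gripper's body, on its centre line; the fingertips stand 73 mm ahead of it and the grasp point (between the pads) lies 54 mm ahead of it (bot.tips_ahead is the z of the fingertips in the tool frame, in m); z points along the fingers, y is the direction in which the jaws open and shut (so a half turn about z gives the same grasp; the last joint's range is limited). The gripper opens to 85 mm and grips with 20 to 120 N. Pads are 22 mm wide; open, the fingers measure 114 mm over their backs; the gripper's body (76 mm by 85 mm) begins 54 mm behind the grasp point. The pads swing forward as they close: fully open they stand 13 mm farther back than shut.
Start: joints at [-1.34, 0.241, 0.005, 1.335, 0, 1.571], TCP at [0.114, -0.487, 0.304] pointing down, gripper open.
Joint ranges: [-2.72, 2.72], [-1.05, 1.87], [-1.09, 1.28], [-1.99, 2.15], [-1.42, 1.44], [-3.14, 3.14]. Speed limits (rad/s): [2.79, 2.79, 3.14, 3.14, 3.14, 3.14].

INTERFACE

Orientations are given as a unit quaternion [x, y, z, w].
In Python, from workcell import readout, camera, get_calibration, order, bot gives the robot as it stands.
- The arm moves only by the tool send_rows, never from a script. Its argument "moves" is a list of rows, each a list of 3 entries, a list of its own where there are three numbers: the shift along the tool's x, y, z in mm, then the turn, a rotation vector about the tool's x, y, z in rad, then the finger opening in mm, from 0 to 85.4. In form: [[[dx, dy, dz], [ax, ay, az], grip], ...]. A call has 1 to 12 rows; each row is the pose to reach, as a shift and turn from the pose measured when the call began, along the tool's axes at that moment; what a row does not reach only later rows make up. A row lasts 1/12 s, in which the tool goes at most 41.7 mm and 7.16 degrees, less where a joint would pass 70% of its speed; a pose out of reach is approached as far as the arm can. A call with a gripper value outside its range is refused whole. The fingers move at their own pace and stop on an object; the grip force is fixed at half the most. Time passes only in rows, so rows that repeat a pose let the fingers close. It gives the time, the measured TCP pose, the force and the opening at its end, in the units of the state.
- readout.get_obs(): the state, without advancing time (a new reading comes with each control period).
- camera(name): name is "side" or "top" or "wrist"; returns the picture (420x560x3 uint8, red, green, blue); there is no depth.
- get_calibration(name): a dict with "fx", "fy", "cx", "cy" (pixels), "R" (3x3) and "t" (3): a world point X has camera coordinates R X + t. Camera axes: x right, y down, z forward; pixel columns grow to the right and rows downward; lengths in m; the calibration is good to about 2 mm. A picture is of the moment at which its call begins: read the wrist's pose just before it. get_calibration takes no time and is no camera call; for the wrist camera it gives the pose at the moment of the call.
- order.job_done(): hands the job in, once; it reports no verdict.
The state is a dict: "clock": time; "joint_pos": joint angles; "joint_vel": joint speeds; "tau": joint torques, N m; "eef_pos": TCP position; "tool_rot": TCP orientation; "ft_force": force on the tool from outside, world axes, zero at the start; "ft_torque": the same for the moment, N m; "grip_width": finger opening in m.
Only numpy, scipy, OpenCV 4.12 (cv2) and the standard library are available. Lean on these libraries where they do the work, as an engineer would, in place of code of your own. Each camera call takes 0.05 s, during which the arm holds its last target. There are 200 camera calls.

## Working session

There is one attempt and no reset: what is moved stays moved. The work goes in short steps, Python scripts to look and compute and a tool call to move; the robot and the scene stay as the last step left them, time stands still between calls to the robot, and variables do not carry over. Pictures are saved under pics/ and viewed, about 8 in all and at most 12, crops included, and the job is handed in when it is done.

Besides the shell and the picture viewer there is one more tool, called after "Call:" as name(argument=value, ...), one argument or row to a line, values as JSON. send_rows: Moves the arm, as the interface text tells. Its arguments: {"type":"object","properties":{"moves":{"type":"array","items":{"type":"array"}}},"required":["moves"]}

```bash
mkdir -p pics; python3 - <<'E'
from workcell import readout,camera,get_calibration
import cv2
o=readout.get_obs();print(o['clock'],o['eef_pos'],o['tool_rot'],o['ft_force'],o['grip_width'])
for n in('top','side'):
    c=get_calibration(n);print(n,c)
    cv2.imwrite(f'pics/{n}0.png',camera(n)[:,:,::-1])
E
```

```text
0.0 [ 0.1142898  -0.48627169  0.30300908] [ 9.93349239e-01  1.15135498e-01 -1.19910149e-04 -1.04467710e-03] [-0.56161172 -0.556235   -0.10215816] 0.08523600335852237
top {'fx': 521.5318371173257, 'fy': 521.5318371173257, 'cx': 275.93984746142814, 'cy': 221.3813406854427, 'R': array([[-0.01702455, -0.99976952, -0.01307928],
       [-0.98402831,  0.0190719 , -0.17698743],
       [ 0.17719608,  0.00985726, -0.9841262 ]]), 't': array([-0.00257966,  0.57912949,  0.91587967])}
side {'fx': 521.8529948686637, 'fy': 521.8529948686637, 'cx': 271.64425715921, 'cy': 218.32852501882658, 'R': array([[ 0.99538578, -0.09471821,  0.01534989],
       [-0.06023938, -0.74136881, -0.66838874],
       [ 0.07468851,  0.66437997, -0.74365373]]), 't': array([-0.54024396,  0.09827143,  0.82673413])}
```

View pics/top0.png

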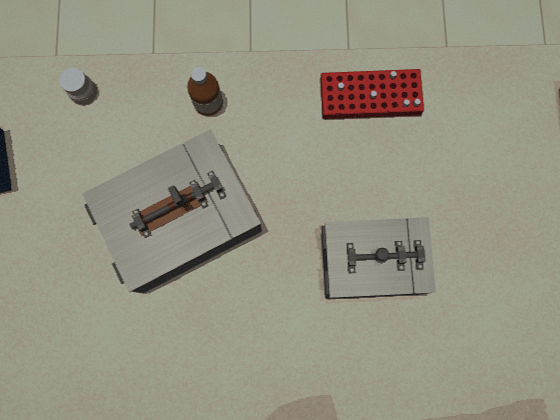

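View pics/side0.png

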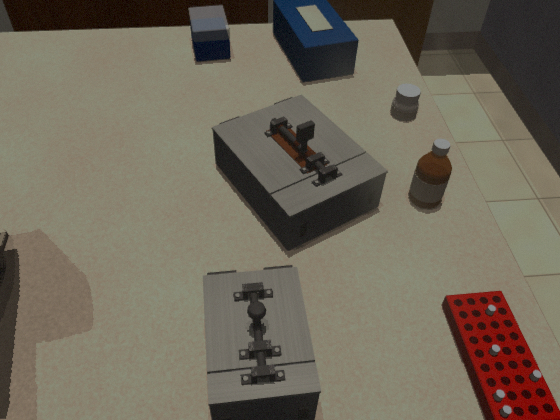

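Top view: large box at (83–262, 131–292), its flat handle at about (177,195), and the keeper end at (216,184). The small box with the round knob is at (382,255). In the side view the handle's flat block is at about (306,130).

```bash
python3 - <<'E'
import cv2,numpy as np
a=cv2.imread('pics/top0.png')[120:300,75:270]
b=cv2.imread('pics/side0.png')[95:245,210:390]
a=cv2.resize(a,None,fx=4,fy=4,interpolation=cv2.INTER_CUBIC)[:600]
cv2.imwrite('pics/c_top.png',cv2.resize(cv2.imread('pics/top0.png')[125:235,120:270],None,fx=5,fy=5,interpolation=cv2.INTER_CUBIC))
cv2.imwrite('pics/c_side.png',cv2.resize(cv2.imread('pics/side0.png')[100:200,250:350],None,fx=6,fy=6,interpolation=cv2.INTER_CUBIC))
t=cv2.imread('pics/top0.png');h=cv2.cvtColor(t,cv2.COLOR_BGR2HSV)
m=((h[:,:,1]<28)&(h[:,:,2]>90)).astype('u1')*255
m=cv2.morphologyEx(m,cv2.MORPH_CLOSE,np.ones((15,15)));m=cv2.morphologyEx(m,cv2.MORPH_OPEN,np.ones((9,9)))
for c in cv2.findContours(m,0,2)[0]:
    if cv2.contourArea(c)>2000: print(cv2.contourArea(c),cv2.minAreaRect(c),cv2.boxPoints(cv2.minAreaRect(c)).tolist())
E
```

```text
168853.0 ((279.5, 209.5), (419.0, 559.0), 90.0) [[-1.2828175919795976e-14, 0.0], [559.0, 0.0], [559.0, 419.0], [0.0, 419.0]]
```

View pics/c_top.png

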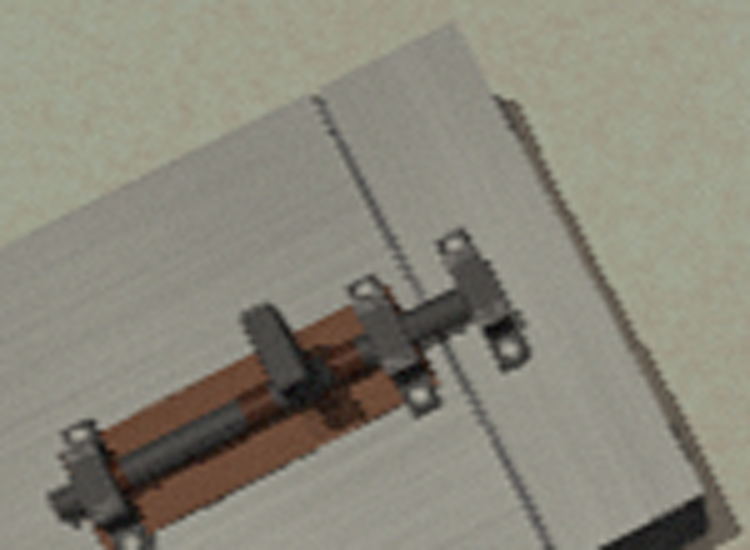

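View pics/c_side.png

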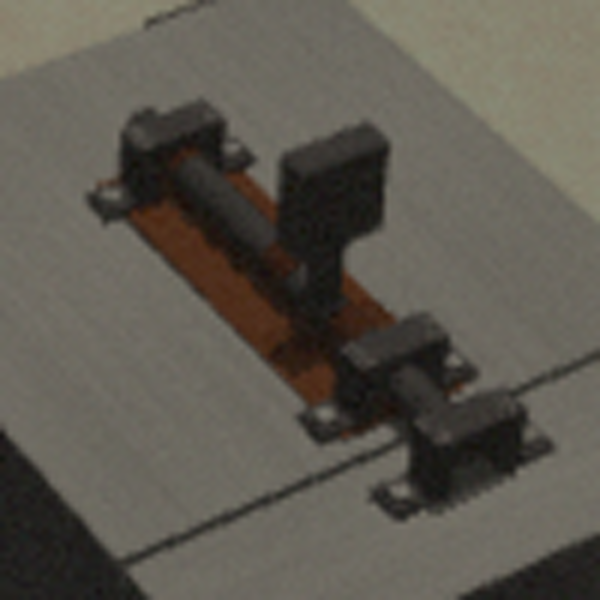

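Crops: handle top face centre is at about (272,348) in the top crop and (334,143) in the side crop. Bridge tops in the top crop are at (97,487), (388,333) and (477,283). The box's keeper-end corners are at (455,22) and (705,497).

```bash
cat > h.py <<'E'
import numpy as np
from workcell import readout,camera,get_calibration
from scipy.spatial.transform import Rotation as Ro
def ray(n,u,v,z,c=None):
    c=c or get_calibration(n);R,t=np.array(c['R']),np.array(c['t'])
    d=R.T@[(u-c['cx'])/c['fx'],(v-c['cy'])/c['fy'],1];C=-R.T@t
    return C+d*(z-C[2])/d[2]
def T(u,v,z):return ray('top',(u+.5)/5-.5+120,(v+.5)/5-.5+125,z)
def S(u,v,z):return ray('side',(u+.5)/6-.5+250,(v+.5)/6-.5+100,z)
E
python3 - <<'E'
from h import *
np.set_printoptions(precision=4,suppress=True)
b=[T(97,487,.112),T(388,333,.112),T(477,283,.112)]
s=[S(180,130,.112),S(395,342,.112),S(468,420,.112)]
print(b,s)
k=[T(455,22,.09),T(705,497,.09)];print('edge',k,np.linalg.norm(k[1]-k[0]))
for q in(b,s):
    d=(q[0]-q[2]);print(np.linalg.norm(d),np.linalg.norm(q[1]-q[2]),np.degrees(np.arctan2(d[1],d[0])))
d=k[1]-k[0];print('edge ang',np.degrees(np.arctan2(d[1],d[0]))) 
print('handle',T(272,348,.157),S(334,143,.157))
o=readout.get_obs();print(Ro.from_quat(o['tool_rot']).as_matrix())
c=get_calibration('wrist');print(c)
E
```

```text
[array([0.5716, 0.225 , 0.112 ]), array([0.6247, 0.1239, 0.112 ]), array([0.6422, 0.0926, 0.112 ])] [array([0.5761, 0.2185, 0.112 ]), array([0.6257, 0.1195, 0.112 ]), array([0.6406, 0.0865, 0.112 ])]
edge [array([0.7473, 0.1039, 0.09  ]), array([0.5679, 0.0139, 0.09  ])] 0.2007482169499969
0.15005281889382896 0.035852498929433464 118.06274112141038
0.14703721266230013 0.03629684766706617 116.05844577631326
edge ang -153.3523906497541
handle [0.6094 0.1553 0.157 ] [0.6101 0.1515 0.157 ]
[[ 0.9735  0.2288 -0.0004]
 [ 0.2288 -0.9735  0.0018]
 [ 0.     -0.0019 -1.    ]]
{'fx': 373.99986403243236, 'fy': 373.99986403243236, 'cx': 276.5787285678763, 'cy': 204.84102727290198, 'R': array([[ 0.2286, -0.9735, -0.0018],
       [-0.9361, -0.2203,  0.2744],
       [-0.2675, -0.061 , -0.9616]]), 't': array([-0.4992, -0.0372,  0.3802])}
```

Edge and bridges agree on a bolt direction of about 116.8°. The edge spans 200.7 mm and the bridges 150 mm, as specified. The handle is at about (0.6095, 0.1535), which also fits the start travel. Moving above it.

Call:
send_rows(
  moves=[
    [[628,-509,0],[0,0,-0.236],60],
    [[628,-509,0],[0,0,-0.236],60],
    [[628,-509,0],[0,0,-0.236],60],
    [[628,-509,0],[0,0,-0.236],60],
    [[628,-509,0],[0,0,-0.236],60],
    [[628,-509,0],[0,0,-0.236],60],
    [[628,-509,0],[0,0,-0.236],60],
    [[628,-509,0],[0,0,-0.236],60],
    [[628,-509,0],[0,0,-0.236],60],
    [[628,-509,0],[0,0,-0.236],60],
    [[628,-509,0],[0,0,-0.236],60],
    [[628,-509,0],[0,0,-0.236],60],
  ],
)

```text
clock: 1.1
eef_pos: [0.421, -0.0892, 0.3039]
tool_rot: [0.973, 0.231, -0.0, -0.001]
ft_force: [0.3, -1.4, 0.1]
grip_width: 0.0599
```

```bash
cat > st.py <<'E'
from h import *
import sys
np.set_printoptions(precision=4,suppress=True)
G=np.array([.6095,.1535,.20])
o=readout.get_obs();R=Ro.from_quat(o['tool_rot']).as_matrix()
a=np.radians(116.8);d=np.array([np.cos(a),np.sin(a),0])
e=o['eef_pos'];print('t',o['clock'],'p',e,'grip',o['grip_width'],'F',o['ft_force'],'F along bolt',o['ft_force']@d)
print('travel est',7.7+1000*((e-G)@d),'to G in tool mm',1000*R.T@(G-e))
Rt=np.column_stack([np.cross(-d,[0,0,-1]),-d,[0,0,-1]])
print('rotvec',Ro.from_matrix(R.T@Rt).as_rotvec(),'bolt dir in tool',R.T@d,'up',R.T@[0,0,1])
E
python3 st.py
```

```text
t 1.1 p [ 0.421  -0.0892  0.3039] grip 0.05992266950245972 F [ 0.334  -1.3635  0.0787] F along bolt -1.3676307079806176
travel est -123.9538401808346 to G in tool mm [ 277.6321 -131.6515  104.153 ]
rotvec [-0.0017 -0.0002 -0.0006] bolt dir in tool [-0.0006 -1.      0.0017] up [ 0.0002 -0.0017 -1.    ]
```

Call:
send_rows(
  moves=[
    [[278,-132,30],[0,0,0],60],
    [[278,-132,30],[0,0,0],60],
    [[278,-132,30],[0,0,0],60],
    [[278,-132,30],[0,0,0],60],
    [[278,-132,30],[0,0,0],60],
    [[278,-132,30],[0,0,0],60],
    [[278,-132,30],[0,0,0],60],
    [[278,-132,30],[0,0,0],60],
    [[278,-132,30],[0,0,0],60],
    [[278,-132,30],[0,0,0],60],
  ],
)

```text
clock: 1.93
eef_pos: [0.6095, 0.1549, 0.2723]
tool_rot: [0.973, 0.232, -0.002, -0.001]
ft_force: [-0.7, -0.8, 0.5]
grip_width: 0.0599
```

```bash
python3 st.py; python3 - <<'E'
from h import *
import cv2
c=get_calibration('wrist');im=camera('wrist')[:,:,::-1].copy()
X=np.array([.6095,.1535,.157]);p=np.array(c['R'])@X+c['t'];print(c['fx']*p[0]/p[2]+c['cx'],c['fy']*p[1]/p[2]+c['cy'])
cv2.imwrite('pics/w1.png',im)
E
```

```text
t 1.9333 p [0.6095 0.1549 0.2723] grip 0.059944936515933196 F [-0.6844 -0.8315  0.5029] F along bolt -0.4336618025226694
travel est 8.954303632406052 to G in tool mm [-0.4333  1.415  72.3432]
rotvec [-0.0022  0.0028  0.0013] bolt dir in tool [ 0.0014 -1.      0.0022] up [-0.0028 -0.0022 -1.    ]
279.5722423913567 232.63755519388522
```

View pics/w1.png

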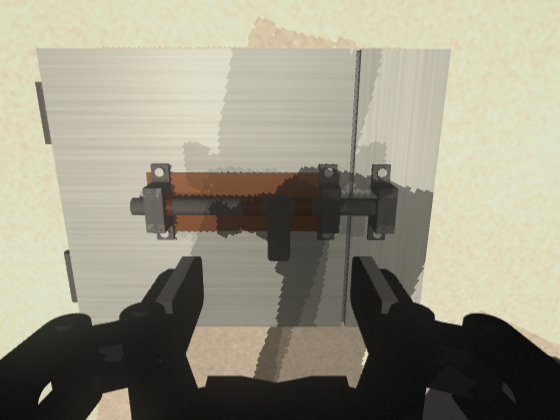

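Wrist view: the handle sits between the fingers, centred at about (279,232), and the prediction was (279.6,232.6). The bolt lies parallel to the jaw axis. Descending, then closing.

Call:
send_rows(
  moves=[
    [[0,1,36],[0,0,0],60],
    [[0,1,60],[0,0,0],60],
    [[0,1,72],[0,0,0],60],
    [[0,1,72],[0,0,0],60],
    [[0,1,72],[0,0,0],30],
    [[0,1,72],[0,0,0],0],
    [[0,1,72],[0,0,0],0],
    [[0,1,72],[0,0,0],0],
    [[0,1,72],[0,0,0],0],
    [[0,1,72],[0,0,0],0],
    [[0,1,72],[0,0,0],0],
    [[0,1,72],[0,0,0],0],
  ],
)

```text
clock: 2.98
eef_pos: [0.61, 0.1534, 0.2032]
tool_rot: [0.973, 0.232, 0.0, -0.001]
ft_force: [-1.4, 0.3, 6.1]
grip_width: 0.0113
```

```bash
python3 st.py
```

```text
t 2.9833 p [0.61   0.1534 0.2032] grip 0.011346624349210868 F [-1.3936  0.3003  6.1323] F along bolt 0.8963575216875959
travel est 7.3505167125920465 to G in tool mm [-0.3921 -0.3451  3.157 ]
rotvec [-0.0014 -0.0008  0.0002] bolt dir in tool [ 0.0002 -1.      0.0014] up [ 0.0008 -0.0014 -1.    ]
```

Call:
send_rows(
  moves=[
    [[0,-2,0],[0,0,0],0],
    [[0,-4,0],[0,0,0],0],
    [[0,-6,0],[0,0,0],0],
    [[0,-7,0],[0,0,0],0],
    [[0,-8,0],[0,0,0],0],
    [[0,-9,0],[0,0,0],0],
    [[0,-9,0],[0,0,0],0],
  ],
)

```text
clock: 3.57
eef_pos: [0.6065, 0.1602, 0.2032]
tool_rot: [0.973, 0.231, 0.001, 0.001]
ft_force: [2.7, -4.9, -1.1]
grip_width: 0.011
```

```bash
python3 st.py
```

```text
t 3.5667 p [0.6065 0.1602 0.2032] grip 0.01097784710658956 F [ 2.7472 -4.9177 -1.0878] F along bolt -5.628140749643773
travel est 15.03963679092201 to G in tool mm [-0.3784  7.335   3.2037]
rotvec [ 0.0015 -0.0008 -0.0009] bolt dir in tool [-0.0009 -1.     -0.0015] up [ 0.0008  0.0015 -1.    ]
```

Call:
send_rows(
  moves=[
    [[0,-2,0],[0,0,0],0],
    [[0,-3,0],[0,0,0],0],
    [[0,-4,0],[0,0,0],0],
    [[0,-4,0],[0,0,0],0],
  ],
)

```text
clock: 3.9
eef_pos: [0.6054, 0.1625, 0.2032]
tool_rot: [0.973, 0.231, 0.001, 0.002]
ft_force: [2.1, -4.6, -0.2]
grip_width: 0.0109
```

```bash
python3 st.py
```

```text
t 3.9 p [0.6054 0.1625 0.2032] grip 0.010930373169935772 F [ 2.1446 -4.5501 -0.2445] F along bolt -5.028288829568083
travel est 17.631595857255423 to G in tool mm [-0.3562  9.9177  3.2556]
rotvec [ 0.0045 -0.0008 -0.0019] bolt dir in tool [-0.0019 -1.     -0.0045] up [ 0.0008  0.0045 -1.    ]
```

Call:
send_rows(
  moves=[
    [[0,-2,0],[0,0,0],0],
    [[0,-4,0],[0,0,0],0],
    [[0,-5,0],[0,0,0],0],
    [[0,-6,0],[0,0,0],0],
    [[0,-6,0],[0,0,0],0],
  ],
)

```text
clock: 4.32
eef_pos: [0.6048, 0.1636, 0.2033]
tool_rot: [0.973, 0.229, 0.002, 0.007]
ft_force: [6.9, -14.3, -2.1]
grip_width: 0.0111
```

```bash
python3 st.py
```

```text
t 4.3167 p [0.6048 0.1636 0.2033] grip 0.011147562890520709 F [  6.948  -14.3014  -2.1382] F along bolt -15.897913339076249
travel est 18.867567709598912 to G in tool mm [-0.3224 11.1225  3.4325]
rotvec [ 0.014  -0.0011 -0.0054] bolt dir in tool [-0.0054 -0.9999 -0.014 ] up [ 0.0011  0.014  -0.9999]
```

Stop at about 18.5–19 mm with 16 N. Going back.

Call:
send_rows(
  moves=[
    [[0,3,0],[0,0,0],0],
    [[0,6,0],[0,0,0],0],
    [[0,9,0],[0,0,0],0],
    [[0,12,0],[0,0,0],0],
    [[0,15,0],[0,0,0],0],
    [[0,17,0],[0,0,0],0],
    [[0,19,0],[0,0,0],0],
    [[0,21,0],[0,0,0],0],
    [[0,23,0],[0,0,0],0],
    [[0,23,0],[0,0,0],0],
  ],
)

```text
clock: 5.15
eef_pos: [0.6132, 0.147, 0.2032]
tool_rot: [0.973, 0.231, 0.001, 0.002]
ft_force: [-4.1, 10.0, 0.3]
grip_width: 0.0106
```

```bash
python3 st.py
```

```text
t 5.15 p [0.6132 0.147  0.2032] grip 0.010644670198831276 F [-4.1012  9.9829  0.2823] F along bolt 10.759726335134832
travel est 0.28825150637624297 to G in tool mm [-0.3806 -7.4261  3.1671]
rotvec [ 0.0047 -0.0007 -0.0017] bolt dir in tool [-0.0017 -1.     -0.0047] up [ 0.0007  0.0047 -1.    ]
```

Call:
send_rows(
  moves=[
    [[0,4,0],[0,0,0],0],
    [[0,5,0],[0,0,0],0],
    [[0,5,0],[0,0,0],0],
  ],
)

```text
clock: 5.4
eef_pos: [0.6134, 0.1466, 0.2032]
tool_rot: [0.973, 0.233, -0.0, -0.002]
ft_force: [-6.1, 11.2, 1.3]
grip_width: 0.0111
```

Call:
send_rows(
  moves=[
    [[0,-3,0],[0,0,0],0],
    [[0,-6,0],[0,0,0],0],
    [[0,-9,0],[0,0,0],0],
    [[0,-12,0],[0,0,0],0],
    [[0,-15,0],[0,0,0],0],
    [[0,-17,0],[0,0,0],0],
    [[0,-19,0],[0,0,0],0],
    [[0,-21,0],[0,0,0],0],
    [[0,-22,0],[0,0,0],0],
    [[0,-23,0],[0,0,0],0],
    [[0,-24,0],[0,0,0],0],
    [[0,-24,0],[0,0,0],0],
  ],
)

```text
clock: 6.4
eef_pos: [0.6046, 0.164, 0.2033]
tool_rot: [0.973, 0.231, 0.001, 0.003]
ft_force: [6.9, -12.3, -3.9]
grip_width: 0.0109
```

```bash
python3 st.py
```

```text
t 6.4 p [0.6046 0.164  0.2033] grip 0.010933684744867753 F [  6.8768 -12.3325  -3.8598] F along bolt -14.108460777074594
travel est 19.274823504160096 to G in tool mm [-0.377  11.5565  3.3255]
rotvec [ 0.0058 -0.0005 -0.0018] bolt dir in tool [-0.0018 -1.     -0.0058] up [ 0.0005  0.0058 -1.    ]
```

Call:
send_rows(
  moves=[
    [[0,-4,0],[0,0,0],0],
    [[0,-5,0],[0,0,0],0],
    [[0,-5,0],[0,0,0],0],
  ],
)

```text
clock: 6.65
eef_pos: [0.6043, 0.1645, 0.2033]
tool_rot: [0.973, 0.229, 0.002, 0.007]
ft_force: [6.0, -12.3, -2.3]
grip_width: 0.0107
```

```bash
python3 st.py
```

```text
t 6.65 p [0.6043 0.1645 0.2033] grip 0.010655973079618027 F [  6.0227 -12.3206  -2.3163] F along bolt -13.712678938433205
travel est 19.835088024111872 to G in tool mm [-0.2951 12.0884  3.4477]
rotvec [ 0.0144 -0.0007 -0.0052] bolt dir in tool [-0.0052 -0.9999 -0.0144] up [ 0.0008  0.0144 -0.9999]
```

Second stop is 1 mm farther, as expected. Back home and out again.

Call:
send_rows(
  moves=[
    [[0,3,0],[0,0,0],0],
    [[0,6,0],[0,0,0],0],
    [[0,9,0],[0,0,0],0],
    [[0,12,0],[0,0,0],0],
    [[0,15,0],[0,0,0],0],
    [[0,18,0],[0,0,0],0],
    [[0,20,0],[0,0,0],0],
    [[0,22,0],[0,0,0],0],
    [[0,24,0],[0,0,0],0],
    [[0,25,0],[0,0,0],0],
    [[0,25,0],[0,0,0],0],
  ],
)

```text
clock: 7.57
eef_pos: [0.6132, 0.147, 0.2032]
tool_rot: [0.973, 0.231, 0.001, 0.002]
ft_force: [-5.6, 12.0, 0.7]
grip_width: 0.0108
```

Call:
send_rows(
  moves=[
    [[0,-3,0],[0,0,0],0],
    [[0,-6,0],[0,0,0],0],
    [[0,-9,0],[0,0,0],0],
    [[0,-12,0],[0,0,0],0],
    [[0,-15,0],[0,0,0],0],
    [[0,-18,0],[0,0,0],0],
    [[0,-20,0],[0,0,0],0],
    [[0,-22,0],[0,0,0],0],
    [[0,-24,0],[0,0,0],0],
    [[0,-25,0],[0,0,0],0],
    [[0,-26,0],[0,0,0],0],
    [[0,-26,0],[0,0,0],0],
  ],
)

```text
clock: 8.57
eef_pos: [0.6019, 0.1693, 0.2032]
tool_rot: [0.973, 0.231, 0.001, 0.003]
ft_force: [2.7, -5.0, -0.4]
grip_width: 0.0112
```

```bash
python3 st.py
```

```text
t 8.5667 p [0.6019 0.1693 0.2032] grip 0.011198647460172287 F [ 2.7484 -5.0256 -0.4245] F along bolt -5.724925720635045
travel est 25.245758826146275 to G in tool mm [-0.3556 17.529   3.3132]
rotvec [ 0.0053 -0.0005 -0.0017] bolt dir in tool [-0.0017 -1.     -0.0053] up [ 0.0005  0.0053 -1.    ]
```

Past 25 mm with only the drag force, so it is free. Drawing it out.

Call:
send_rows(
  moves=[
    [[0,-4,0],[0,0,0],0],
    [[0,-8,0],[0,0,0],0],
    [[0,-12,0],[0,0,0],0],
    [[0,-16,0],[0,0,0],0],
    [[0,-20,0],[0,0,0],0],
    [[0,-24,0],[0,0,0],0],
    [[0,-28,0],[0,0,0],0],
    [[0,-31,0],[0,0,0],0],
    [[0,-34,0],[0,0,0],0],
    [[0,-36,0],[0,0,0],0],
    [[0,-37,0],[0,0,0],0],
    [[0,-37,0],[0,0,0],0],
  ],
)

```text
clock: 9.57
eef_pos: [0.5857, 0.2014, 0.2032]
tool_rot: [0.973, 0.231, 0.001, 0.004]
ft_force: [2.1, -6.5, -0.1]
grip_width: 0.0108
```

```bash
python3 st.py
```

```text
t 9.5667 p [0.5857 0.2014 0.2032] grip 0.010780866911480816 F [ 2.0654 -6.4719 -0.1425] F along bolt -6.707997827590513
travel est 61.1889179832381 to G in tool mm [-0.2711 53.4628  3.6334]
rotvec [ 0.0079 -0.0006 -0.0025] bolt dir in tool [-0.0025 -1.     -0.0079] up [ 0.0006  0.0079 -1.    ]
```

Fully drawn. Releasing to 45 mm and lifting straight up.

Call:
send_rows(
  moves=[
    [[0,0,0],[0,0,0],0],
    [[0,0,0],[0,0,0],45],
    [[0,0,0],[0,0,0],45],
    [[0,0,0],[0,0,0],45],
    [[0,0,0],[0,0,0],45],
    [[0,0,-20],[0,0,0],45],
    [[0,0,-50],[0,0,0],45],
    [[0,0,-80],[0,0,0],45],
    [[0,0,-110],[0,0,0],45],
    [[0,0,-110],[0,0,0],45],
    [[0,0,-110],[0,0,0],45],
    [[0,0,-110],[0,0,0],45],
  ],
)

```text
clock: 10.57
eef_pos: [0.5851, 0.2023, 0.313]
tool_rot: [0.973, 0.231, 0.001, 0.004]
ft_force: [0.4, 0.4, 0.3]
grip_width: 0.0448
```

```bash
python3 st.py; python3 - <<'E'
from h import *
import cv2
cv2.imwrite('pics/w2.png',camera('wrist')[:,:,::-1]);c=get_calibration('wrist')
for k in(48,60):
    a=np.radians(116.8);X=np.array([.6095,.1535,.157])+(k-7.7)/1000*np.array([np.cos(a),np.sin(a),0]);p=np.array(c['R'])@X+c['t'];print(k,c['fx']*p[0]/p[2]+c['cx'],c['fy']*p[1]/p[2]+c['cy'])
E
```

```text
t 10.5667 p [0.5851 0.2023 0.313 ] grip 0.044817697134302587 F [0.4238 0.4469 0.2627] F along bolt 0.2077878423920735
travel est 62.299273818104 to G in tool mm [ -0.1442  53.7339 113.3701]
rotvec [ 0.0077 -0.0005 -0.0022] bolt dir in tool [-0.0022 -1.     -0.0077] up [ 0.0005  0.0076 -1.    ]
48 297.4327176998166 209.86246807196738
60 278.48796426145447 209.94829962480665
```

View pics/w2.png

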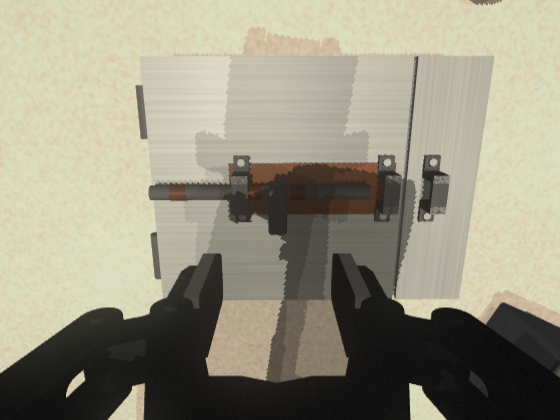

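The handle is at column 278, matching the 60 mm prediction of 278.5 (48 mm would be 297). The rod is out of the keeper and the gripper is clear. Handing in.

```bash
python3 -c "
from workcell import order
print(order.job_done())"
```

```text
the job is handed in; nothing more can be done
None
```

The rusted bolt on the large box is loose, fully drawn out of its keeper and let go. I handed the job in at about 10.6 s of the 45 s allowed.

- **Strokes:** I gripped the handle and worked the bolt from stop to stop. The outward stops came at about 18.9 mm and 19.8 mm, with 14–16 N at each and a return to 0 after each one. The third outward stroke ran free to the end.
- **Bolt position:** In the last wrist picture the handle is at column 278, where 60 mm of travel predicts 278.5 and 48 mm predicts 297. The rod is visibly clear of the keeper.
- **Disagreement:** The arm's own position gave 61–62 mm of travel, against the 60 mm end stop. That is within the calibration and alignment error.
- **Gripper:** It is open and about 110 mm above the grasp height, with a force reading of about 0.
- **Round-knobbed bolt:** I did not check it in a picture at the end. The gripper crossed over with its fingertips about 70 mm above the knob and did not go near that box otherwise.

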